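# Bring the copper ring round to the torch and point it out

## Task

Push the soldering turntable gently round, without gripping its post or tweezers, until the copper ring lying on it is squarely in line with the torch's nozzle, on the torch's side of the plate, and let it come to rest there. Then show the apprentice that this is the ring to heat: point straight down at it with the fingertips just above it, about a finger's width clear, and stay still for two seconds. Touch none of the pieces lying on the plate, and leave the torch and everything else on the bench where it stands.

Things in the scene. Friction and masses are not known exactly. Their poses are not given: they have to be found in the camera images.
- turntable: Soldering turntable, black cast foot 124 mm across, fixed to the bench. Origin: on the bench, on the vertical axis about which the plate turns. The pale plate on it is 200 mm across, 14 mm thick, its top 60 mm above the bench. Its x axis points roughly at the torch.
- plate (a joint): Turning angle of the plate in rad, positive counter-clockwise from above, stops at -3 and +3, starts between -0.25 and 0.25. It turns easily (about 1 N at the post), coasts hardly at all and stays where it is left. The pieces lying on it ride round with it.
- post (a point): Point on the steel post fixed on the plate, 86 mm from the axis, 30 mm above the plate's top; at the start on the side away from the torch. 8 mm thick, foot 24 mm wide and 6 mm high; rises to 110 mm above the bench, with a 15 mm brass ball near the top. Pushing the post sideways with the closed fingers turns the plate.
- tweezer_tip (a point): Tip of the locking tweezers with red grips, fixed in the post's ball: 20 mm from the axis, 87 mm above the bench. From here they run along the plate's radius over the post to their tail, 135 mm from the axis, 119 mm above the bench. They turn with the plate and may be pushed, not pinched.
- copper_ring_top (a point): Centre of the copper ring's upper rim, the point to point at; this counts as pointed at with the tool point within 15 mm of it sideways and 20 to 65 mm above it. The ring is loose and lies flat on the plate about 55 mm from its axis.
- copper_ring: The copper (reddish) finger ring, 26 mm outside, 19 mm inside, 8 mm high, lying flat; origin at the centre of its underside.
- silver_ring: Silver-grey finger ring of the same size, loose on the plate, not to be touched. Origin: centre of its underside.
- brass_ring: Yellow brass finger ring of the same size, loose on the plate, not to be touched. Origin: centre of its underside.
- charcoal: Black charcoal block 34 x 26 x 14 mm, loose on the plate, not to be touched. Origin: centre of its underside. The four pieces lie in any order, about 55 mm from the axis, some 60 and 120 degrees to either side of the direction of the torch.
- torch: Standing gas torch, loose, 126 mm high, blue can on a black foot 80 mm across, some 200 mm from the turntable's axis. Origin: centre of its foot. Nozzle level, 113 mm above the bench, pointing along the torch's -x axis over the plate, mouth 66 mm from the origin. The copper ring belongs on the line below that axis (torch's y = 0, within 18 mm), 110 to 185 mm from the origin.
- jar: Amber jar with brass lid, 64 mm across, 62 mm high, standing to the left. Origin: centre of its underside. Leave it.
- dish: White square dish 70 x 70 x 18 mm, to the left. Origin: centre of its underside. Leave it.
- pliers: Pliers with red handles lying flat to the right, 140 mm long, 14 mm high. Leave them.
- brush: Flux brush with an orange handle lying flat to the right, 160 mm long, 10 mm thick. Leave it.

How it is judged:
By the outcome, as a careful person would: the job done as asked, in the order asked, and still so for the second after the job is handed in, with the robot touching nothing.
It also fails if it takes over 64 s, if anything falls off the work surface, if the arm or the gripper's body presses on something with over 40 N, if the wrist force passes 120 N, or if a joint passes its speed limit or range.

## Robot

A 6-joint arm with a two-finger parallel gripper is mounted at the origin on the work surface. World frame = base frame: x ahead of the robot, y to its left, z up, the work surface at z = 0. Lengths are in m, angles in rad, forces in N, time in s.
With the tool pointing down it reaches from about 0.3 to 0.75 m from the base axis. Payload 8.5 kg.
Tool frame: the origin (TCP) lies between the finger pads, 19 mm behind the fingertips; this is the grasp point; z points along the fingers, y is the line along which they close (so a half turn about z gives the same grasp; the last joint's range is limited). The gripper opens to 88 mm and grips with 3 to 60 N. Pads are 18 mm wide; open, the fingers measure 123 mm over their backs; the gripper's body (75 mm by 187 mm) begins 45 mm behind the grasp point.
Start: joints at [-1.382, 0.381, 1.297, -0, 1.464, -0.215], TCP at [0.216, -0.506, 0.257] pointing down, gripper open.
Joint ranges: [-3.11, 3.11], [-0.89, 2.33], [0.22, 2.48], [-1.42, 4.56], [0.17, 2.85], [-2.88, 2.88]. Speed limits (rad/s): [2.39, 2.39, 3.14, 3.14, 3.14, 3.14].

## Interface

Orientations are given as a unit quaternion [w, x, y, z].
In Python, from bench import arm gives the robot as it stands.
- The arm moves only by the shell command python3 inch.py 'ROWS' [OPENING]. ROWS is a JSON list that holds a single list of rows (three levels of brackets), with 1 to 5 rows, each of 6 numbers: dx, dy, dz in m, then a rotation vector rx, ry, rz in rad; each row shifts and turns the commanded pose from where the row before left it, along the tool's axes as they then stand; what a row does not reach is not made up. A row lasts 1/8 s, in which the tool goes at most 0.0625 m and 0.188 rad, less where a joint would pass 70% of its speed; a pose out of reach is approached as far as the arm can. OPENING is the finger opening in m, set as the command begins (- or left out keeps the last). The fingers move at their own pace and stop on an object; the grip force is fixed at half the most. Time passes only in rows, so rows that do not move let the fingers close. It prints the time, the measured TCP pose, the force, the opening and the grip force at its end. Input that does not fit is refused with a message, and nothing moves.
- arm.sense(): the state, without advancing time (a new reading comes with each control period).
- arm.read_camera(name): name is "side" or "top" or "wrist"; returns the picture (420x560x3 uint8, blue, green, red); there is no depth.
- arm.get_calibration(name): a dict with "vertical_fov" (degrees; the focal length in pixels is half the picture's height over the tangent of half this angle, whatever the lens; pixels are square), "cx", "cy" (the principal point, pixels), "xyz" and "rotation" of the camera in the world. Camera axes: x right, y up, looking along -z (the intrinsics and any distortion apply to the point x, -y, -z); pixel columns grow to the right and rows downward; lengths in m; the calibration is good to about 2 mm. A picture is of the moment at which its call begins: read the wrist's pose just before it. get_calibration takes no time and is no camera call; for the wrist camera it gives the pose at the moment of the call.
- arm.finish_job(): hands the job in; it is judged then, once.
The state is a dict: "time": time; "joint_positions": joint angles; "joint_velocities": joint speeds; "joint_efforts": joint torques, N m; "eef_pos": TCP position; "orientation": TCP orientation; "force": force on the tool from outside, world axes, zero at the start; "torque": the same for the moment, N m; "opening": finger opening in m; "gripper_force": force on a finger pad.
Only numpy, scipy, OpenCV 4.12 (cv2) and the standard library are available. Lean on these libraries where they do the work, as an engineer would, in place of code of your own. Each camera call takes 0.05 s, during which the arm holds its last target. There are 200 camera calls.

## Working session

There is one attempt and no reset: what is moved stays moved. The work goes in short steps, Python scripts to look and compute and a shell command to move; the robot and the scene stay as the last step left them, time stands still between calls to the robot, and variables do not carry over. Pictures are saved under pics/ and viewed, at most 10 in all, crops included, and the job is handed in when it is done.

```bash
ls; mkdir -p pics
python3 - <<'E'
from bench import arm
import cv2,numpy as np
for n in("top","side"):
    im=arm.read_camera(n); cv2.imwrite(f"pics/{n}0.png",im)
    print(n,{k:(np.round(v,4).tolist() if not isinstance(v,str) else v) for k,v in arm.get_calibration(n).items()})
s=arm.sense();print(s["eef_pos"],s["orientation"],s["time"],s["opening"])
E
```

```text
bench.py
inch.py
pics
top {'vertical_fov': 43.0365, 'cx': 287.5558, 'cy': 214.8823, 'xyz': [0.3233, -0.0218, 1.6496], 'rotation': [-0.6964, -0.0544, 0.0495, 0.7138]}
side {'vertical_fov': 49.7545, 'cx': 282.922, 'cy': 211.9862, 'xyz': [0.5427, -0.6817, 0.9342], 'rotation': [0.9474, 0.3195, -0.0131, -0.0131]}
[ 0.21605431 -0.50555537  0.25693073] [-6.20273935e-04  9.79688806e-01  2.00522961e-01  9.76337695e-06] 0.1 0.08842943503503939
```

View pics/top0.png

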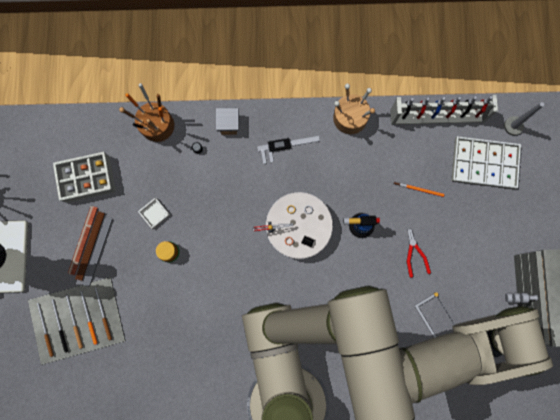

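View pics/side0.png

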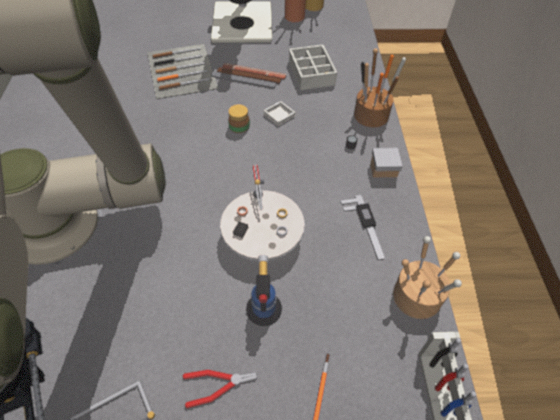

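The top view shows the plate at about (299,225), the torch at (362,224) and the tweezers' tail at (258,228). Copper looks to be the ring near (290,241). I'll zoom in to check.

Run:
```python
import cv2,numpy as np
t=cv2.imread("pics/top0.png")[175:275,245:395];s=cv2.imread("pics/side0.png")[150:330,200:320]
a=cv2.resize(t,None,fx=5,fy=5,interpolation=cv2.INTER_CUBIC)[:, :]
b=cv2.resize(s,None,fx=3.2,fy=3.2,interpolation=cv2.INTER_CUBIC)
c=np.zeros((600,800,3),np.uint8);c[:400,:]=0
a=cv2.resize(t,(480,320),interpolation=cv2.INTER_CUBIC)
a=cv2.resize(t,None,fx=3.2,fy=3.2,interpolation=cv2.INTER_CUBIC)
c[:320,:480]=a;b=cv2.resize(s,None,fx=2.6,fy=2.6,interpolation=cv2.INTER_CUBIC);c[:b.shape[0],485:485+b.shape[1]]=b
cv2.imwrite("pics/crop.png",c)
```

```text
(no output)
```

View pics/crop.png

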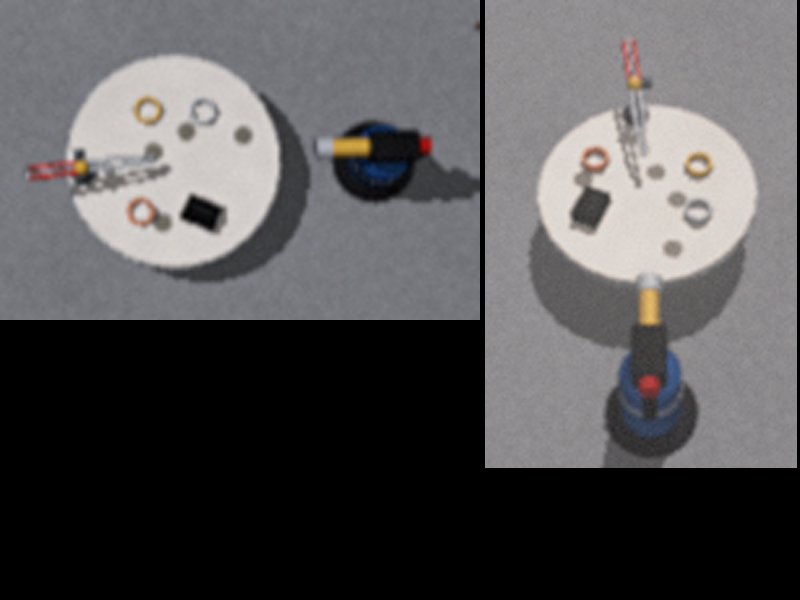

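The crop shows copper at top crop (141,211) and side crop (595,159). The other pieces are brass, silver and charcoal. The post ball is at (82,166) and the nozzle mouth at (318,147).

```bash
cat > h.py <<'E'
from bench import arm
import numpy as np
from scipy.spatial.transform import Rotation as R
def ray(cal,uv):
    f=210/np.tan(np.radians(cal["vertical_fov"])/2)
    d=np.array([(uv[0]-cal["cx"])/f,-(uv[1]-cal["cy"])/f,-1])
    q=np.array(cal["rotation"])
    r=R.from_quat(np.r_[q[1:],q[0]]) if q.size==4 else R.from_matrix(q)
    return np.array(cal["xyz"]),r.apply(d)
def atz(cal,uv,z):
    o,d=ray(cal,uv);return o+d*(z-o[2])/d[2]
def tri(rs):
    A=[];b=[]
    for o,d in rs:
        d=d/np.linalg.norm(d);P=np.eye(3)-np.outer(d,d);A.append(P);b.append(P@o)
    return np.linalg.lstsq(np.vstack(A),np.hstack(b),rcond=None)[0]
E
python3 - <<'E'
from h import *
np.set_printoptions(precision=4,suppress=True)
T,S=arm.get_calibration("top"),arm.get_calibration("side")
t=lambda u,v:(u/3.2+245,v/3.2+175)
s=lambda u,v:((u-485)/2.6+200,v/2.6+150)
P={"plate":(t(174,161),s(647,192),.06),"copper":(t(141,211),s(595,159),.064),"mouth":(t(318,147),s(650,282),.113),"foot":(t(374,160),s(651,411),.005),"ball":(t(82,166),s(635,82),.105),"tail":(t(27,173),s(628,40),.119),"tip":(t(155,155),s(645,152),.087),"brass":(t(148,110),s(698,164),.064),"silver":(t(205,111),s(698,212),.064),"redknob":(t(430,145),s(649,384),.113),"char":(t(203,211),s(591,208),.074)}
for k,(a,b,z) in P.items(): print(k,tri([ray(T,a),ray(S,b)]),atz(T,a,z),atz(S,b,z))
E
```

```text
plate [ 0.5279 -0.0483  0.0554] [ 0.5264 -0.0484  0.06  ] [ 0.529  -0.0513  0.06  ]
copper [ 0.4803 -0.0161  0.0646] [ 0.4796 -0.0162  0.064 ] [ 0.481  -0.0154  0.064 ]
mouth [ 0.5306 -0.1787  0.1109] [ 0.5291 -0.1787  0.113 ] [ 0.5317 -0.1797  0.113 ]
foot [ 0.5297 -0.2432  0.0071] [ 0.5295 -0.2436  0.005 ] [ 0.5302 -0.242   0.005 ]
ball [0.5183 0.0364 0.1119] [0.5181 0.0365 0.105 ] [0.5192 0.0428 0.105 ]
tail [0.5123 0.0862 0.1156] [0.5112 0.0858 0.119 ] [0.513  0.0832 0.119 ]
tip [ 0.528  -0.0305  0.093 ] [ 0.5289 -0.0305  0.087 ] [ 0.5278 -0.0259  0.087 ]
brass [ 0.5755 -0.025   0.0661] [ 0.5749 -0.0252  0.064 ] [ 0.5765 -0.0232  0.064 ]
silver [ 0.5735 -0.0786  0.0653] [ 0.5725 -0.0788  0.064 ] [ 0.5747 -0.0773  0.064 ]
redknob [ 0.5286 -0.2778  0.1261] [ 0.5284 -0.2804  0.113 ] [ 0.5303 -0.2707  0.113 ]
char [ 0.4783 -0.0738  0.068 ] [ 0.4772 -0.0738  0.074 ] [ 0.4793 -0.0779  0.074 ]
```

```bash
python3 inch.py '[[[0.045,-0.0295,0,0,0,0],[0.045,-0.0295,0,0,0,0],[0.045,-0.0295,0,0,0,0],[0.045,-0.0295,0,0,0,0],[0.045,-0.0295,0,0,0,0]]]' 0; python3 inch.py '[[[0.045,-0.0295,0,0,0,0],[0.045,-0.0295,0,0,0,0],[0.045,-0.0295,0,0,0,0],[0.045,-0.0295,0,0,0,0],[0.045,-0.0295,0,0,0,0]]]'; python3 inch.py '[[[0.045,-0.0295,0,0,0,0],[0.041,-0.0295,0,0,0,0]]]'; python3 inch.py '[[[0,0,0,0,0,-0.17],[0,0,0,0,0,-0.17],[0,0,0,0,0,-0.17],[0,0,0,0,0,-0.17]]]'
cat >> h.py <<'E'
C=np.array([.5275,-.049])
def rep(goal=None,yaw=None):
    s=arm.sense();q=s["orientation"];r=R.from_quat(np.r_[q[1:],q[0]]).as_matrix()
    p=np.array(s["eef_pos"]);d=p[:2]-C
    print("t",s["time"],"p",p.round(4),"yaw_x",np.degrees(np.arctan2(r[1,0],r[0,0])).round(1),"orbit r",np.hypot(*d).round(4),"phi",np.degrees(np.arctan2(d[1],d[0])).round(1),"zax",r[:,2].round(3),"F",np.round(s["force"],2),"q6",s["joint_positions"][5])
    if goal is not None: print("tool delta",(r.T@(np.array(goal)-p)).round(4))
E
python3 -c "
from h import *
rep([.570,.030,.100])"
```

```text
time: 0.72
eef_pos: [0.3657, -0.2801, 0.2573]
orientation: [-0.0, 0.98, 0.2, -0.0]
force: [0.7, 0.1, 0.2]
opening: 0.0402
gripper_force: 0.0
time: 1.35
eef_pos: [0.5147, -0.056, 0.2572]
orientation: [-0.0, 0.98, 0.201, -0.0]
force: [0.2, -1.6, 0.5]
opening: 0.0008
gripper_force: 0.0
time: 1.6
eef_pos: [0.5706, 0.0321, 0.2571]
orientation: [-0.0, 0.98, 0.201, -0.0]
force: [0.2, -0.3, 0.3]
opening: 0.0006
gripper_force: 0.0
time: 2.1
eef_pos: [0.5698, 0.0304, 0.257]
orientation: [-0.0, 0.855, 0.518, -0.0]
force: [0.5, -0.4, -0.0]
opening: 0.0004
gripper_force: 0.0
t 2.1 p [0.5698 0.0304 0.257 ] yaw_x 62.4 orbit r 0.09 phi 62.0 zax [-0.001  0.    -1.   ] F [ 0.46 -0.37 -0.05] q6 0.3272601243126392
tool delta [-0.0002  0.0006  0.157 ]
```

```bash
python3 inch.py '[[[0,0,0.04,0,0,0],[0,0,0.04,0,0,0],[0,0,0.04,0,0,0],[0,0,0.025,0,0,0],[0,0,0.012,0,0,0]]]'; python3 inch.py '[[[-0.0003,-0.0072,0,0,0,-0.08],[-0.0003,-0.0072,0,0,0,-0.08],[-0.0003,-0.0072,0,0,0,-0.08],[-0.0003,-0.0072,0,0,0,-0.08],[-0.0003,-0.0072,0,0,0,-0.08]]]'; python3 inch.py '[[[-0.0002,-0.0054,0,0,0,-0.06],[-0.0002,-0.0054,0,0,0,-0.06],[-0.0002,-0.0054,0,0,0,-0.06],[-0.0002,-0.0054,0,0,0,-0.06],[-0.0002,-0.0054,0,0,0,-0.06]]]'
python3 - <<'E'
from h import *
import cv2
rep()
im=arm.read_camera("top");cv2.imwrite("pics/t1.png",cv2.resize(im[165:275,235:395],None,fx=5,fy=5,interpolation=2))
E
```

```text
time: 2.72
eef_pos: [0.5694, 0.0305, 0.099]
orientation: [-0.001, 0.857, 0.516, -0.001]
force: [1.1, -0.2, -0.4]
opening: 0.0006
gripper_force: 0.0
time: 3.35
eef_pos: [0.5359, 0.0404, 0.1011]
orientation: [0.001, 0.736, 0.677, 0.001]
force: [1.2, -1.0, -1.1]
opening: 0.0003
gripper_force: 0.7
time: 3.98
eef_pos: [0.5094, 0.0383, 0.1012]
orientation: [0.001, 0.627, 0.779, 0.001]
force: [2.3, -1.1, -0.5]
opening: 0.0006
gripper_force: 0.7
t 3.975 p [0.5094 0.0383 0.1012] yaw_x 102.3 orbit r 0.0892 phi 101.7 zax [ 0.002 -0.001 -1.   ] F [ 2.26 -1.13 -0.52] q6 -0.37184253164684017
```

View pics/t1.png

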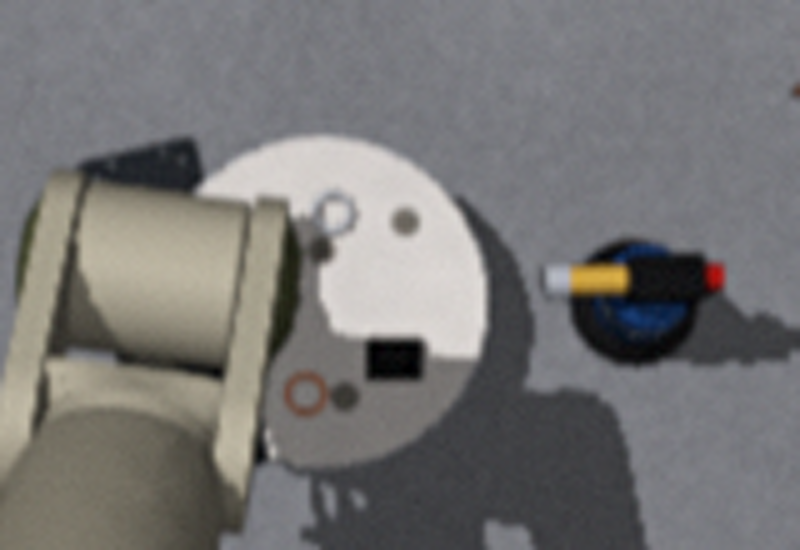

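The plate is turning and copper is now at crop (305,394), well clear of the fingers. I'll work out the angle still to go.

```bash
python3 - <<'E'
from h import *
T=arm.get_calibration("top")
p=atz(T,(305/5+235-.4,394/5+165-.4),.064);d=p[:2]-C
print(p,np.hypot(*d),np.degrees(np.arctan2(d[1],d[0]))%360)
E
python3 inch.py '[[[-0.0003,-0.0072,0,0,0,-0.08],[-0.0003,-0.0072,0,0,0,-0.08],[-0.0003,-0.0072,0,0,0,-0.08],[-0.0003,-0.0072,0,0,0,-0.08],[-0.0003,-0.0072,0,0,0,-0.08]]]'; python3 inch.py '[[[-0.0003,-0.0072,0,0,0,-0.08],[-0.0003,-0.0072,0,0,0,-0.08],[-0.0003,-0.0072,0,0,0,-0.08],[-0.0003,-0.0072,0,0,0,-0.08],[-0.0003,-0.0072,0,0,0,-0.08]]]'; python3 inch.py '[[[-0.0003,-0.0072,0,0,0,-0.08],[-0.0003,-0.0072,0,0,0,-0.08],[-0.0003,-0.0072,0,0,0,-0.08],[-0.0003,-0.0072,0,0,0,-0.08],[-0.0003,-0.0072,0,0,0,-0.08]]]'
python3 -c "
from h import *
rep()"
```

```text
[ 0.4717154  -0.03556861  0.064     ] 0.057378772263260595 166.46242821919265
time: 4.65
eef_pos: [0.4767, 0.0239, 0.1011]
orientation: [0.001, 0.46, 0.888, 0.0]
force: [2.7, -0.1, 1.1]
opening: 0.0
gripper_force: 0.8
time: 5.28
eef_pos: [0.4522, -0.0022, 0.1011]
orientation: [0.001, 0.274, 0.962, 0.0]
force: [1.8, -0.2, 1.1]
opening: 0.0004
gripper_force: 0.8
time: 5.9
eef_pos: [0.4396, -0.0357, 0.101]
orientation: [0.001, 0.078, 0.997, -0.0]
force: [1.8, 0.8, -0.3]
opening: -0.0001
gripper_force: 0.8
t 5.9 p [ 0.4396 -0.0357  0.101 ] yaw_x 171.1 orbit r 0.0889 phi 171.4 zax [ 0.002 -0.    -1.   ] F [ 1.76  0.82 -0.27] q6 -1.7659251308374262
```

```bash
python3 inch.py '[[[-0.0003,-0.0072,0,0,0,-0.08],[-0.0003,-0.0072,0,0,0,-0.08],[-0.0003,-0.0072,0,0,0,-0.08],[-0.0002,-0.0063,0,0,0,-0.07],[-0.0002,-0.0054,0,0,0,-0.06]]]'; python3 inch.py '[[[-0.0001,-0.0036,0,0,0,-0.04],[-0.0001,-0.0036,0,0,0,-0.04],[-0.0001,-0.0027,0,0,0,-0.03],[-0.0001,-0.0027,0,0,0,-0.03]]]'
python3 - <<'E'
from h import *
import cv2
rep()
a=cv2.resize(arm.read_camera("top")[165:275,255:395],None,fx=3.5,fy=3.5,interpolation=2)
b=cv2.resize(arm.read_camera("side")[160:330,200:310],None,fx=2.8,fy=2.8,interpolation=2)
c=np.zeros((480,800,3),np.uint8);c[:a.shape[0],:a.shape[1]]=a;c[:b.shape[0],490:490+b.shape[1]]=b
cv2.imwrite("pics/t2.png",c)
E
```

```text
time: 6.52
eef_pos: [0.4403, -0.0688, 0.1009]
orientation: [0.001, -0.106, 0.994, -0.0]
force: [-0.2, 1.7, 1.1]
opening: 0.0006
gripper_force: 0.7
time: 7.02
eef_pos: [0.4437, -0.0807, 0.1007]
orientation: [0.0, -0.176, 0.984, -0.0]
force: [0.1, 1.3, -0.0]
opening: 0.0006
gripper_force: 0.6
t 7.025 p [ 0.4437 -0.0807  0.1007] yaw_x -159.8 orbit r 0.0896 phi -159.3 zax [ 0. -0. -1.] F [ 0.07  1.32 -0.04] q6 -2.367780696899981
```

View pics/t2.png

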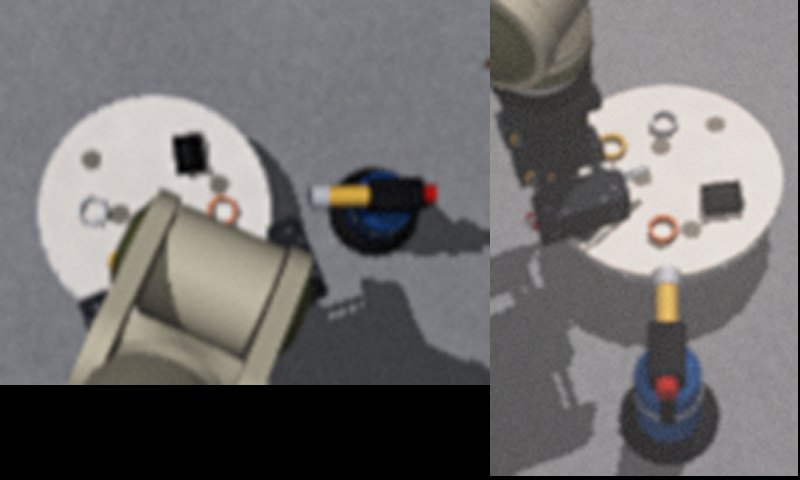

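Copper is now on the torch's side, at top crop (222,211) and side crop (662,229). The torch foot is at (375,212) and (669,417).

Run:
```python
from h import *
np.set_printoptions(precision=4,suppress=True)
T,S=arm.get_calibration("top"),arm.get_calibration("side")
t=lambda u,v:(u/3.5+255-.35,v/3.5+165-.35)
s=lambda u,v:((u-490)/2.8+200-.3,v/2.8+160-.3)
for k,a,b,z in(("cu",t(222,211),s(662,229),.064),("foot",t(375,211),s(669,417),.005),("mouth",t(313,195),s(667,271),.113),("rear",t(437,194),s(667,387),.113),("plate",t(156,211),s(663,181),.06)):
    print(k,tri([ray(T,a),ray(S,b)]),atz(T,a,z),atz(S,b,z))
```

```text
cu [ 0.5258 -0.1044  0.0643] [ 0.5256 -0.1044  0.064 ] [ 0.5261 -0.1041  0.064 ]
foot [ 0.5297 -0.2433  0.005 ] [ 0.5297 -0.2433  0.005 ] [ 0.5297 -0.2433  0.005 ]
mouth [ 0.5305 -0.1774  0.1172] [ 0.5308 -0.1779  0.113 ] [ 0.5306 -0.1748  0.113 ]
rear [ 0.5287 -0.2783  0.1264] [ 0.5291 -0.2808  0.113 ] [ 0.53   -0.2712  0.113 ]
plate [ 0.5276 -0.0482  0.054 ] [ 0.5275 -0.048   0.06  ] [ 0.527  -0.0527  0.06  ]
```

```bash
python3 inch.py '[[[-0.0001,-0.0027,0,0,0,-0.03],[-0.0001,-0.0027,0,0,0,-0.03],[0,-0.0022,0,0,0,-0.025],[0,0,0,0,0,0]]]'
python3 inch.py '[[[0,0.004,0,0,0,0],[0,0.010,0,0,0,0],[0,0.012,0,0,0,0],[0,0,0,0,0,0]]]'
python3 inch.py '[[[0,0,-0.02,0,0,0],[0,0,-0.03,0,0,0],[0,0,-0.03,0,0,0],[0,0,-0.03,0,0,0],[0,0,-0.03,0,0,0]]]'
python3 - <<'E'
from h import *
import cv2
rep()
a=cv2.resize(arm.read_camera("top")[165:275,255:395],None,fx=3.5,fy=3.5,interpolation=2)
b=cv2.resize(arm.read_camera("side")[160:330,200:310],None,fx=2.8,fy=2.8,interpolation=2)
c=np.zeros((480,800,3),np.uint8);c[:a.shape[0],:a.shape[1]]=a;c[:b.shape[0],490:490+b.shape[1]]=b
cv2.imwrite("pics/t3.png",c)
E
```

```text
time: 7.62
eef_pos: [0.4467, -0.0878, 0.1005]
orientation: [0.0, -0.217, 0.976, -0.0]
force: [0.1, 0.0, 0.7]
opening: 0.0006
gripper_force: 0.1
time: 8.12
eef_pos: [0.4349, -0.063, 0.1005]
orientation: [-0.0, -0.217, 0.976, 0.0]
force: [0.3, 1.0, 0.1]
opening: 0.0002
gripper_force: 0.0
time: 8.75
eef_pos: [0.4354, -0.064, 0.2415]
orientation: [0.0, -0.217, 0.976, -0.0]
force: [0.2, 0.3, 0.1]
opening: 0.0004
gripper_force: 0.0
t 8.75 p [ 0.4354 -0.064   0.2415] yaw_x -154.9 orbit r 0.0933 phi -170.7 zax [ 0. -0. -1.] F [0.16 0.32 0.14] q6 -2.42427994907659
```

View pics/t3.png

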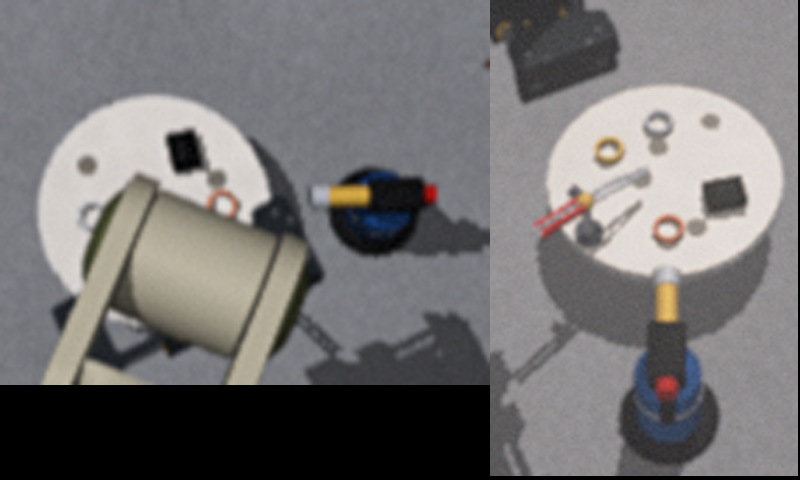

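Run:
```python
from h import *
np.set_printoptions(precision=4,suppress=True)
T,S=arm.get_calibration("top"),arm.get_calibration("side")
t=lambda u,v:(u/3.5+255-.35,v/3.5+165-.35)
s=lambda u,v:((u-490)/2.8+200-.3,v/2.8+160-.3)
a,b,z=t(222,205),s(669,228),.064
p=tri([ray(T,a),ray(S,b)]);print(p,atz(T,a,z),atz(S,b,z))
rep([p[0],p[1],.105])
```

```text
[ 0.5312 -0.1044  0.0655] [ 0.5308 -0.1046  0.064 ] [ 0.5318 -0.1032  0.064 ]
t 8.85 p [ 0.4364 -0.0644  0.243 ] yaw_x -154.9 orbit r 0.0923 phi -170.4 zax [ 0.005 -0.002 -1.   ] F [ 0.03 -0.11 -0.08] q6 -2.424247784869102
tool delta [-0.0684 -0.0757  0.1386]
```

Copper is at (0.531, -0.104), within about 1 mm of the nozzle line (x≈0.5305). Next I'll point at it.

```bash
python3 inch.py '[[[-0.023,-0.025,0,0,0,0],[-0.023,-0.025,0,0,0,0],[-0.023,-0.025,0,0,0,0],[0,0,0,0,0,0]]]'
python3 inch.py '[[[0,0,0.035,0,0,0],[0,0,0.035,0,0,0],[0,0,0.035,0,0,0],[0,0,0.02,0,0,0],[0,0,0.0125,0,0,0]]]'
python3 inch.py '[[[0,0,0,0,0,0],[0,0,0,0,0,0]]]'
python3 - <<'E'
from h import *
import cv2
rep([.5312,-.1044,.105])
b=cv2.resize(arm.read_camera("side")[160:330,170:340],None,fx=3.4,fy=3.4,interpolation=2)
cv2.imwrite("pics/t4.png",b)
E
```

```text
time: 9.35
eef_pos: [0.5307, -0.1034, 0.2387]
orientation: [-0.001, -0.217, 0.976, 0.001]
force: [0.3, 0.1, 0.8]
opening: 0.0005
gripper_force: 0.0
time: 9.98
eef_pos: [0.5287, -0.1022, 0.1018]
orientation: [-0.001, -0.217, 0.976, 0.001]
force: [0.1, 1.0, 1.0]
opening: 0.0002
gripper_force: 0.0
time: 10.22
eef_pos: [0.53, -0.1028, 0.1037]
orientation: [0.001, -0.217, 0.976, -0.0]
force: [0.2, -1.0, -0.6]
opening: 0.0003
gripper_force: 0.0
t 10.225 p [ 0.53   -0.1028  0.1037] yaw_x -154.9 orbit r 0.0539 phi -87.4 zax [ 0.001 -0.001 -1.   ] F [ 0.24 -1.02 -0.64] q6 -2.419137559974138
tool delta [-0.0005 -0.0019 -0.0013]
```

View pics/t4.png

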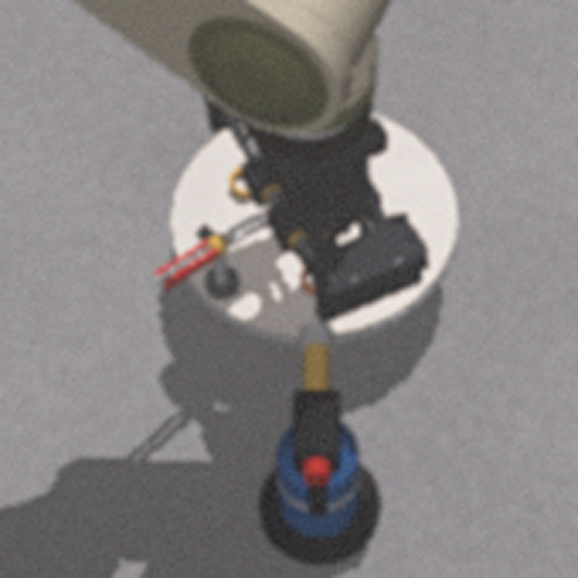

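The fingers stand over the copper ring, which just shows at (310,282), and the torch hasn't moved. I'll hold still for more than two seconds, then hand in.

```bash
Z='x'; for i in 1 2 3 4 5; do python3 inch.py '[[[0,0,0,0,0,0],[0,0,0,0,0,0],[0,0,0,0,0,0],[0,0,0,0,0,0],[0,0,0,0,0,0]]]' | head -2; done; python3 -c "
from bench import arm
print(arm.finish_job())"
```

```text
time: 10.9
eef_pos: [0.5298, -0.1028, 0.1029]
time: 11.52
eef_pos: [0.5298, -0.1028, 0.103]
time: 12.15
eef_pos: [0.5298, -0.1028, 0.103]
time: 12.78
eef_pos: [0.5298, -0.1028, 0.1029]
time: 13.4
eef_pos: [0.5298, -0.1028, 0.1029]
the job is handed in; nothing more can be done
None
```

I pushed the turntable round until the copper ring lay within about 1 mm of the nozzle line on the torch's side, then pointed straight down at it, fingertips about 16 mm clear, for over 2.5 s; the job is handed in (about 13.4 s on the clock), no verdict was shown.

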